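# Pop the touch-latch cupboard and swing it open

### The job

Open the wider of the two white bench-top cupboards: its door has no handle, so press it gently in near the edge away from the hinges until the push catch lets go, and take your finger away so that the spring sets the door ajar by itself. Then put a fingertip behind the ajar door and swing it wide open, about square to the cupboard, pushing it and never gripping it, and leave it standing open. Keep the narrower cupboard shut, and do not disturb the stapler, the wipes tub or the mouth mirror.

Things in the scene. Friction and masses are not known exactly. Their poses are not given: they have to be found in the camera images.
- wide_cab: the wider cupboard, fixed to the bench: white, 220 wide, 220 high, 220 mm from back to outer face of the shut door. Origin at the centre of its underside; x points to its back (door on the -x side, towards the robot), y to its left seen from the robot, z up. Boards 16 mm, their front edges at x = -88 mm. Its top is bare; shelf and stock inside begin at x = -7 mm. Only the door moves.
- wide_door (a joint): angle of its door in rad: 0 shut (rests within 0.005), growing as the free edge swings out towards the robot, to a stop at 1.66. Pressed near the free edge with 4 to 6 N it gives 5 mm to a stop (-0.026); the catch lets go after about 3 mm. As the finger draws back the spring sends it out in half a second to about 0.33, where it stays. From there it swings with light friction (under 1 N) and stays where left
- wide_touch (a point): a point on the outer (robot-side) face of the wide door, 36 mm from the free edge (180 mm from the hinge line) and 35 mm below the door's top. It moves with the door; its axes are the cupboard's, turned with the door: x into the cupboard, y along the door towards the hinges
- wide_hinge (a point): hinge line of the wide door: its left edge (+y side), in the plane of its outer face, at the height of its top (220 mm). The door is a plain white board, 16 mm thick, 216 wide, from 10 to 220 mm above the bench, 6 mm clear of the carcass when shut. The catch sits inside, below 150 mm above the bench; above that the space just behind the door is clear
- narrow_cab: the narrower cupboard, fixed to the bench beside the other, on either side of it: same make, 150 wide, 220 high, 220 mm deep, origin and axes as for the wide one. Not to be opened
- narrow_door (a joint): angle of the narrower cupboard's door in rad, 0 shut; it has the same kind of push catch
- stapler: black office stapler, about 128 x 32 x 55 mm high, loose, lying in front of the narrower cupboard; origin under its centre, x along its length
- wipes_tub: round white wipes tub with a blue lid, 90 mm across, 146 mm high, loose, standing upright to the robot's left of the cupboards; origin at the centre of its underside
- mirror: dental mouth mirror, 170 mm long, 8 mm handle, loose, lying in a shallow steel instrument tray (180 x 280 x 18 mm) on the robot's right; origin under the middle of its length

How it is judged (in metres and radians):
On the way, in this order (a step that is already met when the one before it is completed fails the run):
1. the wide door is pressed in against its catch (value of joint wide_door below -0.006 rad and contact force between any of the fingers, the arm and wide_cab above 0.5 N).
2. the spring has set the wide door ajar, with no finger on it (value of joint wide_door above 0.12 rad and contact force between each of the arm, the fingers and wide_cab below 0.2 N), for 0.1 s.
At the end, for the whole second after the job is handed in: The wide door stands at rest open by 1.3 rad (75 degrees) or more; the narrower cupboard is shut (under 0.03 rad); stapler, wipes tub and mouth mirror are within 30 mm of where they started (value of joint wide_door above 1.3 rad and velocity of joint wide_door below 0.05 rad/s and value of joint narrow_door below 0.03 rad and distance of each of stapler, wipes_tub, mirror from where it was at the start of the episode below 0.03 m); the robot touches nothing.
It fails at once if the narrower cupboard's catch was released (value of joint narrow_door above 0.05 rad).
It fails at once if the wide cupboard was pushed hard or its door pinched (over 35 N from the fingers) (contact force between the fingers and wide_cab above 35 N).
It fails at once if a bystander was moved, lifted or knocked over (distance of any of stapler, wipes_tub, mirror from where it was at the start of the episode above 0.03 m or angle between wipes_tub's own z axis and vertical above 0.3 rad).
It also fails if it takes over 48 s, if anything falls off the work surface, if the arm or the gripper's body presses on something with over 40 N, if the wrist force passes 120 N, or if a joint passes its speed limit or range.

### The arm

A 6-joint arm with a two-finger parallel gripper is mounted at the origin on the work surface. World frame = base frame: x ahead of the robot, y to its left, z up, the work surface at z = 0. Lengths are in mm, angles in rad, forces in N, time in s.
With the tool pointing down it reaches from about 400 to 825 mm from the base axis. Payload 7 kg.
Tool frame: the origin (TCP) lies at the very end of the fingers, on their centre line; the grasp point (between the pads) lies 19 mm behind it; z points along the fingers, y is the direction in which the jaws open and shut (so a half turn about z gives the same grasp; the last joint's range is limited). The gripper opens to 88 mm and grips with 3 to 60 N. Pads are 19 mm wide; open, the fingers measure 130 mm over their backs; the gripper's body (78 mm by 193 mm) begins 47 mm behind the grasp point.
Start: joints at [-0.926, 0.359, 0.012, 0, -1.224, -0.288], TCP at [235.735, -632.475, 190.761] pointing down, gripper open.
Joint ranges: [-3.07, 3.07], [-1.43, 2.12], [-1.02, 1.25], [-3.03, 1.67], [-3.05, -0], [-3.03, 3.03]. Speed limits (rad/s): [2.39, 2.39, 3.01, 3.14, 3.14, 3.14].

### API

Orientations are given as a unit quaternion [x, y, z, w].
In Python, from cell import r, imaging, workorder gives the robot as it stands.
- The arm moves only by the shell command python3 -m jog 'ROWS' [FORCE]. ROWS is JSON, a list of rows, each an object of numbers: "x", "y", "z": the shift along the world's x, y, z in m; "yaw": the turn about the world's z in rad; "claw": the closure, from 0 (fully open) to 1 (shut). In form: [{"x": .., "y": .., "z": .., "yaw": .., "claw": ..}, ...]. A call has 1 to 10 rows; each row is the pose to reach, as a shift and turn from the pose measured when the call began; what a row does not reach only later rows make up. A row lasts 1/10 s, in which the tool goes at most 50 mm and 8.59 degrees, less where a joint would pass 70% of its speed; a pose out of reach is approached as far as the arm can. A call with a gripper value outside its range is refused whole. The fingers move at their own pace and stop on an object; FORCE is the grip in N (left out, the last holds). Time passes only in rows, so rows that repeat a pose let the fingers close. It gives the time, the measured TCP pose, the force and the opening at its end, in the units of the state.
- r.observe(): the state, without advancing time (a new reading comes with each control period).
- imaging.read_camera(name): name is "side" or "top" or "wrist"; returns the picture (420x560x3 uint8, red, green, blue); there is no depth.
- imaging.camera_params(name): a dict with "mtx" (3x3 intrinsics, pixels), "distortion" ([k1, k2, p1, p2, k3] as OpenCV has them; the pictures are not rectified), "R" (3x3) and "t" (3): a world point X has camera coordinates R X + t; the wrist camera has in their place "T_tool_cam" (4x4, takes a point from camera to tool coordinates, whose origin is the TCP and whose axes are the flange's). Camera axes: x right, y down, z forward; pixel columns grow to the right and rows downward; lengths in mm; the calibration is good to about 2 mm. A picture is of the moment at which its call begins: read the wrist's pose just before it. camera_params takes no time and is no camera call.
- workorder.hand_in(): hands the job in, once; it reports no verdict.
The state is a dict: "time": time; "joint_pos": joint angles; "joint_velocities": joint speeds; "tau": joint torques, N m; "ee_pos": TCP position; "tool_rot": TCP orientation; "wrist_force": force on the tool from outside, world axes, zero at the start; "ft_torque": the same for the moment, N m; "grip_width": opening from 0.0 (shut) to 1.0 (fully open).
Only numpy, scipy, OpenCV 4.12 (cv2) and the standard library are available. Lean on these libraries where they do the work, as an engineer would, in place of code of your own. Each camera call takes 0.05 s, during which the arm holds its last target. There are 200 camera calls.

## Working session

There is one attempt and no reset: what is moved stays moved. The work goes in short steps, Python scripts to look and compute and a shell command to move; the robot and the scene stay as the last step left them, time stands still between calls to the robot, and variables do not carry over. Pictures are saved under pics/ and viewed, on a budget of 10 in all, crops included, one or two more only if the job needs it, and the job is handed in when it is done.

```bash
mkdir -p pics; python3 - <<'E'
from cell import r, imaging
import cv2
s=r.observe(); print(s)
for n in ("top","side"):
    im=imaging.read_camera(n); cv2.imwrite(f"pics/{n}0.png",cv2.resize(im[:,:,::-1],(800,600),interpolation=cv2.INTER_CUBIC))
    p=imaging.camera_params(n); print(n,p)
print(imaging.camera_params("wrist"))
E
```

```text
{'time': 0.0, 'joint_pos': array([-9.25857391e-01,  3.59418915e-01,  1.10550570e-02, -3.35263285e-04,
       -1.22410552e+00, -2.88071054e-01]), 'joint_velocities': array([ 0.00024961, -0.00023709,  0.00026397, -0.00105434, -0.00089575,
       -0.00062461]), 'tau': array([ 1.41250261e-03, -5.82724857e+01,  2.93059909e+01,  6.99716270e+00,
        6.90697329e-03, -1.72044456e-04]), 'ee_pos': array([ 235.55692626, -631.97514421,  189.80305867]), 'tool_rot': array([-1.77432348e-01,  9.84132632e-01,  8.18026311e-04, -2.35472674e-04]), 'wrist_force': array([0.14513545, 0.04701358, 0.5686813 ]), 'ft_torque': array([-0.00639781,  0.01514469,  0.00223057]), 'grip_width': 1.0014037821014299}
top {'mtx': array([[396.38211637,   0.        , 279.56732185],
       [  0.        , 396.38211637, 216.8511396 ],
       [  0.        ,   0.        ,   1.        ]]), 'distortion': array([-0.0349847,  0.       ,  0.       ,  0.       ,  0.       ]), 'R': array([[-0.01085997, -0.99976813,  0.01859417],
       [-0.99612598,  0.00919387, -0.08745571],
       [ 0.08726448, -0.0194719 , -0.99599486]]), 't': ar
[... 414 characters left out ...]
567 ,  0.14786652, -0.94554778]]), 't': array([-265.03403692,  498.28915875, 1599.84520022])}
{'mtx': array([[321.73896983,   0.        , 283.54053781],
       [  0.        , 321.73896983, 208.76673508],
       [  0.        ,   0.        ,   1.        ]]), 'distortion': array([-0.00890005,  0.        ,  0.        ,  0.        ,  0.        ]), 'T_tool_cam': array([[ 2.56073741e-04, -9.60642688e-01, -2.77786896e-01,
         7.55041660e+01],
       [ 9.99999803e-01,  4.05325848e-04, -4.79862888e-04,
        -1.13824686e+00],
       [ 5.73570984e-04, -2.77786719e-01,  9.60642603e-01,
        -1.93356169e+02],
       [ 0.00000000e+00,  0.00000000e+00,  0.00000000e+00,
         1.00000000e+00]])}
```

View pics/top0.png

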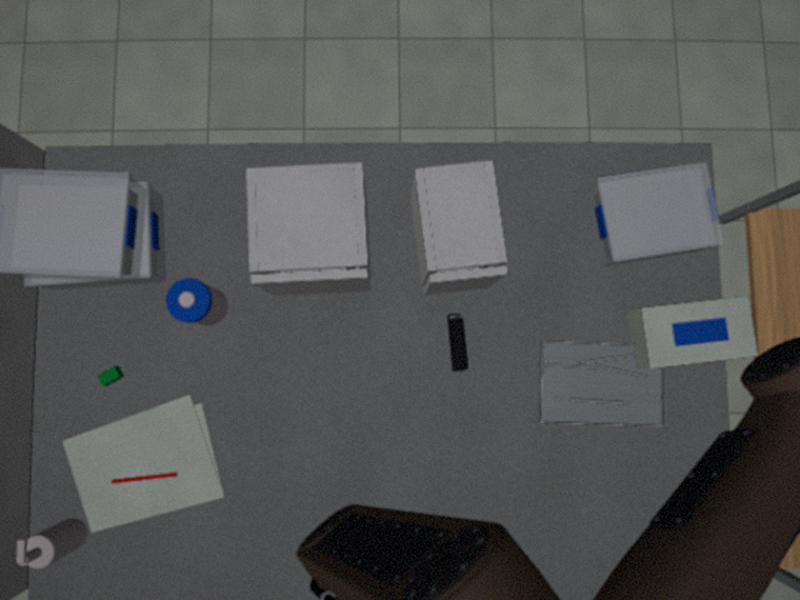

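View pics/side0.png

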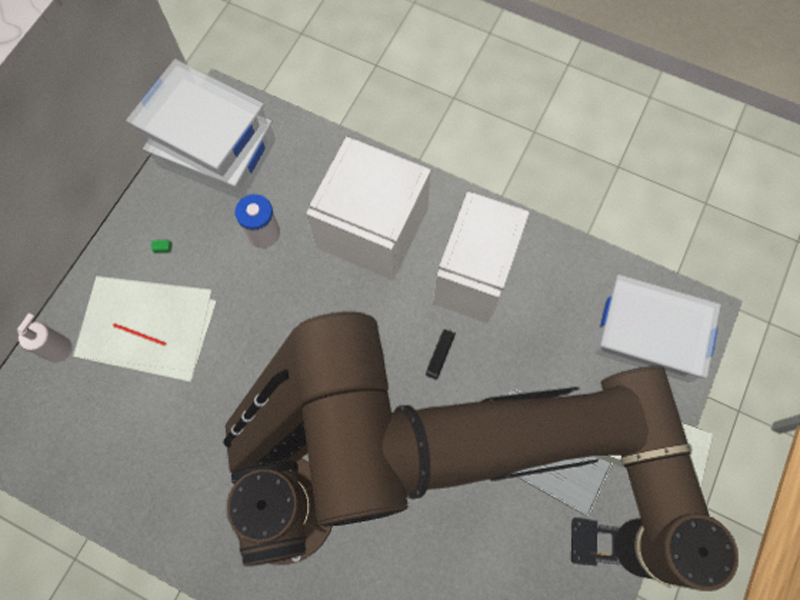

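The wide cupboard is at about (248–368, 163–283) in the top picture, with the narrow one on its right at (415–507, 162–290). The stapler is at (457, 342) and the tub at (188, 300). I'll enlarge the wide cupboard to read its corners.

```bash
python3 - <<'E'
import cv2,numpy as np
from cell import imaging
t=imaging.read_camera("top")[:,:,::-1]; s=imaging.read_camera("side")[:,:,::-1]
a=cv2.resize(t[105:210,160:270],None,fx=5,fy=5,interpolation=cv2.INTER_CUBIC)  # 550x525
cv2.imwrite("pics/ctop.png",cv2.convertScaleAbs(a,alpha=1.3))
b=cv2.resize(s[85:205,205:315],None,fx=5,fy=5,interpolation=cv2.INTER_CUBIC)
cv2.imwrite("pics/cside.png",b)
for n in("top","side"):
    p=imaging.camera_params(n);print(-p["R"].T@p["t"])
E
cat > h.py <<'E'
import numpy as np, cv2
from cell import imaging
def ray(n,uv,z):
    p=imaging.camera_params(n)
    q=cv2.undistortPoints(np.array([[uv]],float),p["mtx"],p["distortion"])[0,0]
    d=p["R"].T@np.array([*q,1]); c=-p["R"].T@p["t"]
    return c+d*(z-c[2])/d[2]
E
```

```text
[ 446.81691916  -12.32915967 1263.62293536]
[  76.25510397 -263.34151816 1674.17926013]
```

View pics/ctop.png

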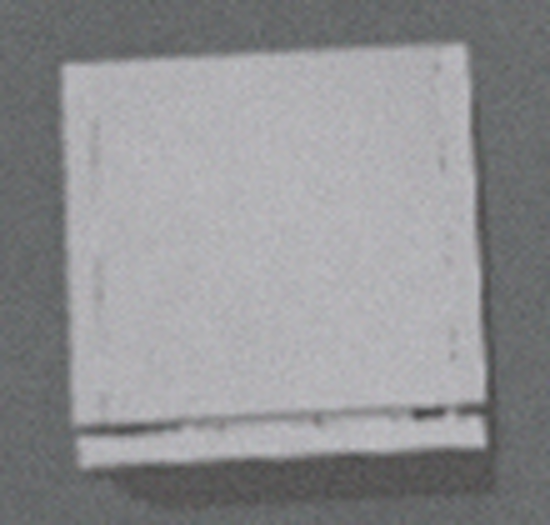

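View pics/cside.png

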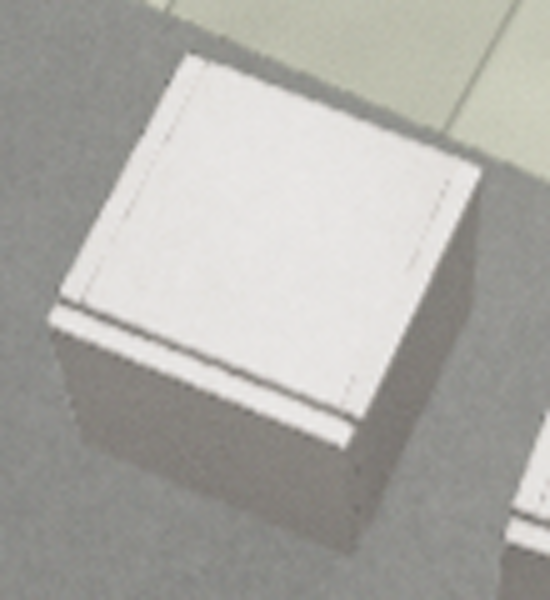

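Top crop: outer corners at (62,64), (467,44), (80,467), (487,447), with the gap behind the door clearly visible. Side crop: the same corners at (188,53), (482,170), (49,321), (345,448). The hinge is at the front left.

```bash
cat >> h.py <<'E'
def crop(n,xy,o,z,f=5): return ray(n,[(xy[0]+.5)/f-.5+o[0],(xy[1]+.5)/f-.5+o[1]],z)
def full(n,xy,z): return ray(n,[(xy[0]+.5)*.7-.5,(xy[1]+.5)*.7-.5],z)
def fit(P):
    # BL BR FL FR -> model, left=+y, front=-x
    M=np.array([[110,110],[110,-110],[-110,108],[-110,-108]],float); P=np.array(P)[:,:2]
    a=M-M.mean(0); b=P-P.mean(0)
    th=np.arctan2((a[:,0]*b[:,1]-a[:,1]*b[:,0]).sum(),(a*b).sum())
    R=np.array([[np.cos(th),-np.sin(th)],[np.sin(th),np.cos(th)]])
    c=P.mean(0)-R@M.mean(0); return c,th,R,P-(M@R.T+c)
E
python3 - <<'E'
from h import *
np.set_printoptions(precision=1,suppress=True)
A=[crop("top",p,(160,105),220) for p in [(62,64),(467,44),(80,467),(487,447)]]
B=[crop("side",p,(205,85),220) for p in [(188,53),(482,170),(49,321),(345,448)]]
for P in(A,B):
    c,th,R,e=fit(P);print(np.array(P)[:,:2].tolist(),c,th,e.tolist())
    for nm,m in dict(hinge=(-110,108),touch=(-110,-72),free=(-110,-108)).items(): print(nm,R@m+c)
print("narrow",[full("top",p,220)[:2] for p in[(415,168),(492,161),(428,282),(506,270)]])
print("stapler",[full("top",p,50)[:2] for p in[(455,314),(460,370)]],"tub",full("top",(188,300),146))
E
```

```text
[[810.7066434517972, 255.05928631872024], [820.236648844464, 36.19415170918692], [590.9058834690254, 242.08244606331994], [599.6997575230464, 26.523373904494534]] [705.4 140. ] 0.04683024252685836 [[0.5894510393472956, 0.065624703381161], [-0.17943159402784659, 0.9592963006232296], [0.45387100856873985, -0.6145201968247136], [-0.8638904538878478, -0.41040080717975513]]
hinge [590.5 242.7]
touch [598.9  62.9]
free [600.6  26.9]
[[812.1660666803132, 251.82218891556425], [820.9256766396704, 33.83238866621548], [594.4673758029056, 239.24826842673662], [600.8751132405328, 25.409402916051704]] [707.1 137.6] 0.04161644315959257 [[-0.2707616431741826, -0.23711845993173597], [-0.6641265955390736, 1.58259666770536], [1.756853993570303, -1.659795715428345], [-0.821965754856933, 0.3143175076547067]]
hinge [592.7 240.9]
touch [600.2  61.1]
free [601.7  25.1]
narrow [array([808.4, -64.9]), array([ 821.8, -212. ]), array([590.1, -86.2]), array([ 611.6, -232.7])]
stapler [array([ 543.4, -155.4]), array([ 423.2, -163.8])] tub [568.5 384.8 146. ]
```

Both cameras agree to about 2 mm: hinge (591.5, 242), touch point (599.5, 62), free edge (601, 26), yaw 0.045. I'll shut the fingers and move to just in front of the touch point.

```bash
python3 -m jog '[{"x":0.016,"y":0.035,"z":0.01,"yaw":-0.03,"claw":1},{"x":0.032,"y":0.07,"z":0.02,"yaw":-0.06,"claw":1},{"x":0.048,"y":0.105,"z":0.02,"yaw":-0.09,"claw":1},{"x":0.064,"y":0.14,"z":0.02,"yaw":-0.12,"claw":1},{"x":0.08,"y":0.175,"z":0.02,"yaw":-0.15,"claw":1},{"x":0.096,"y":0.21,"z":0.02,"yaw":-0.18,"claw":1},{"x":0.112,"y":0.245,"z":0.02,"yaw":-0.21,"claw":1},{"x":0.128,"y":0.28,"z":0.02,"yaw":-0.24,"claw":1},{"x":0.144,"y":0.315,"z":0.02,"yaw":-0.27,"claw":1},{"x":0.16,"y":0.35,"z":0.02,"yaw":-0.31,"claw":1}]' 20
```

```text
time: 1.2
ee_pos: [395.9, -280.7, 210.3]
tool_rot: [-0.023, 1.0, 0.001, 0.0]
wrist_force: [1.7, 0.1, 0.2]
grip_width: 0.151
```

```bash
python3 -m jog '[{"x":0.016,"y":0.038,"z":0,"claw":1},{"x":0.032,"y":0.076,"z":0,"claw":1},{"x":0.048,"y":0.114,"z":0,"claw":1},{"x":0.064,"y":0.152,"z":0,"claw":1},{"x":0.08,"y":0.19,"z":0,"claw":1},{"x":0.1,"y":0.228,"z":-0.005,"claw":1},{"x":0.12,"y":0.266,"z":-0.01,"claw":1},{"x":0.14,"y":0.304,"z":-0.02,"claw":1},{"x":0.16,"y":0.343,"z":-0.028,"claw":1},{"x":0.16,"y":0.343,"z":-0.028,"claw":1}]'
python3 - <<'E'
from cell import r,imaging
import cv2
print(r.observe()["ee_pos"],r.observe()["tool_rot"],r.observe()["wrist_force"],r.observe()["grip_width"])
im=imaging.read_camera("wrist"); cv2.imwrite("pics/w1.png",im[:,:,::-1])
E
```

```text
[ 395.88614188 -280.69469848  210.26552208] [-2.26731958e-02  9.99742801e-01  5.04451432e-04  6.28915307e-05] [1.65707524 0.10576547 0.18709585] 0.15082227168827714invalid input
```

View pics/w1.png

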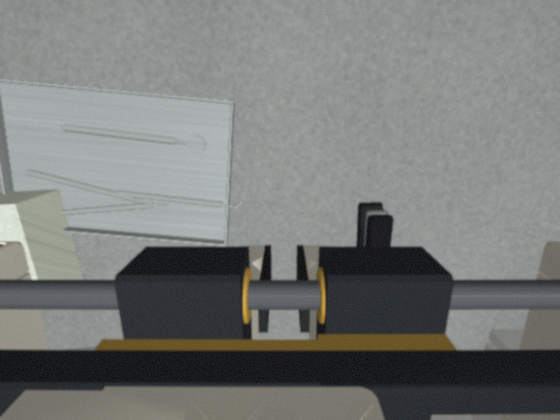

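The picture shows the tray on the left and the stapler behind the half-closed fingers. The arm hasn't moved, because the second call was refused, probably for lacking "yaw". I'll send it again with every key.

```bash
python3 -m jog '[{"x":0.016,"y":0.038,"z":0.0,"yaw":0.0,"claw":1},{"x":0.032,"y":0.076,"z":0.0,"yaw":0.0,"claw":1},{"x":0.048,"y":0.114,"z":0.0,"yaw":0.0,"claw":1},{"x":0.064,"y":0.152,"z":0.0,"yaw":0.0,"claw":1},{"x":0.08,"y":0.19,"z":0.0,"yaw":0.0,"claw":1},{"x":0.1,"y":0.228,"z":-0.005,"yaw":0.0,"claw":1},{"x":0.12,"y":0.266,"z":-0.01,"yaw":0.0,"claw":1},{"x":0.14,"y":0.304,"z":-0.02,"yaw":0.0,"claw":1},{"x":0.16,"y":0.343,"z":-0.028,"yaw":0.0,"claw":1},{"x":0.16,"y":0.343,"z":-0.028,"yaw":0.0,"claw":1}]'
python3 - <<'E'
from cell import r,imaging
import cv2
print(r.observe()["ee_pos"],r.observe()["tool_rot"],r.observe()["wrist_force"],r.observe()["grip_width"])
im=imaging.read_camera("top"); cv2.imwrite("pics/t1.png",cv2.resize(im[100:260,130:350],None,fx=3.5,fy=3.5)[:,:,::-1])
E
```

```text
time: 2.25
ee_pos: [558.9, 69.1, 180.4]
tool_rot: [-0.023, 1.0, 0.001, -0.0]
wrist_force: [-0.5, -1.0, -0.7]
grip_width: 0.005
[558.91070202  69.14210518 180.42733808] [-2.33248798e-02  9.99727714e-01  6.54512998e-04 -1.36682242e-04] [-0.53328891 -0.98887483 -0.72038264] 0.004622086175069184
```

View pics/t1.png

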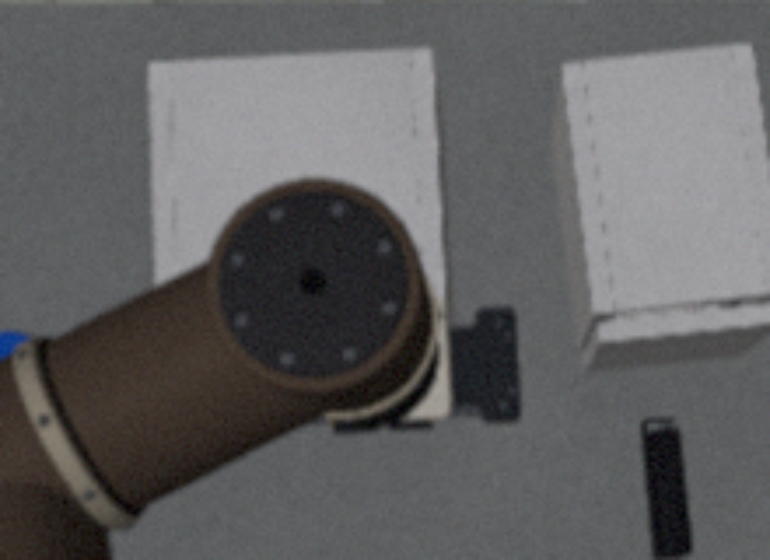

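The gripper stands in front of the wide door's free half, with its body clear above the carcass. The narrow cupboard and stapler are clear. Next I approach slowly and read the force.

```bash
python3 -m jog '[{"x":0.008,"y":-0.006,"z":0.0,"yaw":0.0,"claw":1},{"x":0.016,"y":-0.006,"z":0.0,"yaw":0.0,"claw":1},{"x":0.022,"y":-0.006,"z":0.0,"yaw":0.0,"claw":1},{"x":0.026,"y":-0.006,"z":0.0,"yaw":0.0,"claw":1},{"x":0.026,"y":-0.006,"z":0.0,"yaw":0.0,"claw":1},{"x":0.026,"y":-0.006,"z":0.0,"yaw":0.0,"claw":1}]'
python3 -m jog '[{"x":0.001,"y":0.0,"z":0.0,"yaw":0.0,"claw":1},{"x":0.002,"y":0.0,"z":0.0,"yaw":0.0,"claw":1},{"x":0.003,"y":0.0,"z":0.0,"yaw":0.0,"claw":1},{"x":0.003,"y":0.0,"z":0.0,"yaw":0.0,"claw":1}]'
```

```text
time: 2.9
ee_pos: [583.8, 61.0, 181.0]
tool_rot: [-0.023, 1.0, 0.001, -0.0]
wrist_force: [-0.7, 1.1, -0.3]
grip_width: 0.007
time: 3.3
ee_pos: [586.9, 61.1, 181.0]
tool_rot: [-0.023, 1.0, 0.001, -0.0]
wrist_force: [0.3, 0.3, -0.5]
grip_width: 0.003
```

```bash
python3 -m jog '[{"x":0.001,"y":0.0,"z":0.0,"yaw":0.0,"claw":1},{"x":0.002,"y":0.0,"z":0.0,"yaw":0.0,"claw":1},{"x":0.002,"y":0.0,"z":0.0,"yaw":0.0,"claw":1}]'
python3 -m jog '[{"x":0.001,"y":0.0,"z":0.0,"yaw":0.0,"claw":1},{"x":0.0015,"y":0.0,"z":0.0,"yaw":0.0,"claw":1},{"x":0.0015,"y":0.0,"z":0.0,"yaw":0.0,"claw":1}]'
python3 -m jog '[{"x":0.001,"y":0.0,"z":0.0,"yaw":0.0,"claw":1},{"x":0.0015,"y":0.0,"z":0.0,"yaw":0.0,"claw":1},{"x":0.0015,"y":0.0,"z":0.0,"yaw":0.0,"claw":1}]'
```

```text
time: 3.6
ee_pos: [589.0, 61.1, 181.0]
tool_rot: [-0.023, 1.0, 0.001, -0.0]
wrist_force: [0.9, -0.4, -1.4]
grip_width: 0.005
time: 3.9
ee_pos: [590.5, 61.2, 180.9]
tool_rot: [-0.023, 1.0, 0.001, -0.0]
wrist_force: [-0.4, -0.2, -0.0]
grip_width: 0.007
time: 4.2
ee_pos: [591.7, 61.1, 180.8]
tool_rot: [-0.023, 1.0, 0.001, -0.001]
wrist_force: [-1.9, 0.7, 0.7]
grip_width: 0.008
```

```bash
python3 -m jog '[{"x":0.001,"y":0.0,"z":0.0,"yaw":0.0,"claw":1},{"x":0.0015,"y":0.0,"z":0.0,"yaw":0.0,"claw":1},{"x":0.0015,"y":0.0,"z":0.0,"yaw":0.0,"claw":1}]'
python3 -m jog '[{"x":0.001,"y":0.0,"z":0.0,"yaw":0.0,"claw":1},{"x":0.0015,"y":0.0,"z":0.0,"yaw":0.0,"claw":1},{"x":0.0015,"y":0.0,"z":0.0,"yaw":0.0,"claw":1}]'
```

```text
time: 4.5
ee_pos: [592.9, 61.2, 180.8]
tool_rot: [-0.023, 1.0, 0.001, -0.001]
wrist_force: [-4.3, 1.0, 2.0]
grip_width: 0.005
time: 4.8
ee_pos: [594.2, 61.2, 180.8]
tool_rot: [-0.023, 1.0, 0.001, -0.001]
wrist_force: [-3.7, 1.1, 2.1]
grip_width: 0.004
```

```bash
python3 -m jog '[{"x":0.001,"y":0.0,"z":0.0,"yaw":0.0,"claw":1},{"x":0.0015,"y":0.0,"z":0.0,"yaw":0.0,"claw":1},{"x":0.0015,"y":0.0,"z":0.0,"yaw":0.0,"claw":1}]'
```

```text
time: 5.1
ee_pos: [595.5, 61.3, 180.7]
tool_rot: [-0.023, 1.0, 0.001, -0.001]
wrist_force: [-5.3, 1.8, 2.8]
grip_width: 0.002
```

About 4.5 mm in at 5 N, so I withdraw straight back, faster than the door.

```bash
python3 -m jog '[{"x":-0.03,"y":0.0,"z":0.0,"yaw":0.0,"claw":1},{"x":-0.07,"y":0.0,"z":0.0,"yaw":0.0,"claw":1},{"x":-0.1,"y":-0.01,"z":0.0,"yaw":0.0,"claw":1},{"x":-0.115,"y":-0.03,"z":0.0,"yaw":0.0,"claw":1},{"x":-0.115,"y":-0.06,"z":0.0,"yaw":0.0,"claw":1},{"x":-0.115,"y":-0.09,"z":0.0,"yaw":0.0,"claw":1},{"x":-0.115,"y":-0.09,"z":0.0,"yaw":0.0,"claw":1},{"x":-0.115,"y":-0.09,"z":0.0,"yaw":0.0,"claw":1}]'
python3 - <<'E'
from cell import r,imaging
import cv2
im=imaging.read_camera("top"); cv2.imwrite("pics/t2.png",cv2.resize(im[100:260,130:350],None,fx=3.5,fy=3.5,interpolation=cv2.INTER_CUBIC)[:,:,::-1])
E
```

```text
time: 5.9
ee_pos: [481.3, -29.3, 181.0]
tool_rot: [-0.022, 1.0, 0.001, -0.001]
wrist_force: [-0.2, -0.2, -0.2]
grip_width: 0.008
```

View pics/t2.png

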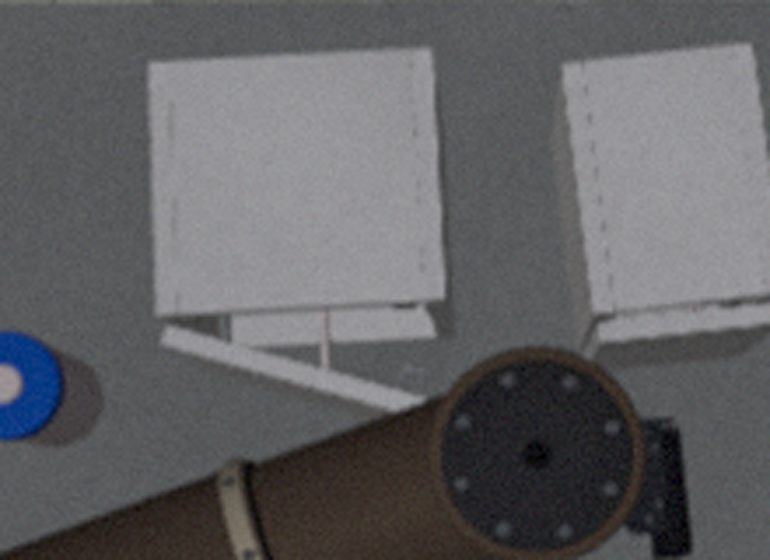

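The door stands ajar by itself at roughly 0.3 rad, from the hinge at (163,338) to the free edge at (420,405). The space behind it near the free edge is clear. I enter around the free edge and put the finger behind the door.

```bash
python3 -m jog '[{"x":0.025,"y":0.0,"z":-0.005,"yaw":0.0,"claw":1},{"x":0.05,"y":0.0,"z":-0.005,"yaw":0.0,"claw":1},{"x":0.08,"y":0.0,"z":-0.005,"yaw":0.0,"claw":1},{"x":0.107,"y":0.005,"z":-0.005,"yaw":0.0,"claw":1},{"x":0.107,"y":0.01,"z":-0.005,"yaw":0.0,"claw":1},{"x":0.107,"y":0.03,"z":-0.005,"yaw":0.0,"claw":1},{"x":0.107,"y":0.055,"z":-0.005,"yaw":0.0,"claw":1},{"x":0.107,"y":0.08,"z":-0.005,"yaw":0.0,"claw":1},{"x":0.106,"y":0.1,"z":-0.005,"yaw":0.0,"claw":1},{"x":0.106,"y":0.1,"z":-0.005,"yaw":0.0,"claw":1}]'
python3 - <<'E'
import numpy as np
from cell import r
s=r.observe(); p=s["ee_pos"]; print(p,s["joint_pos"],s["wrist_force"])
for q in np.arange(.2,1.61,.07):
    f=-np.pi/2+.045-q; d=np.array([np.cos(f),np.sin(f)]); n=np.array([-d[1],d[0]])
    t=np.array([591.5,242])+165*d+25.5*n
    print(round(q,2),np.round((t-p[:2])/1000,3),round(-q,2),t.round())
E
```

```text
time: 6.95
ee_pos: [587.0, 74.1, 175.8]
tool_rot: [-0.024, 1.0, 0.001, -0.0]
wrist_force: [0.0, 0.0, -0.4]
grip_width: 0.004
[587.00993489  74.06358904 175.82150231] [ 4.54325140e-01  2.33520576e-01 -1.98394090e-01 -1.96118008e-03
 -1.13916152e+00 -1.97626521e+00] [ 0.01308575  0.0456261  -0.35963321]
0.2 [0.004 0.001] -0.2 [591.  75.]
0.27 [-0.007  0.001] -0.27 [580.  75.]
0.34 [-0.019  0.003] -0.34 [568.  77.]
0.41 [-0.031  0.005] -0.41 [556.  79.]
0.48 [-0.042  0.008] -0.48 [545.  82.]
0.55 [-0.053  0.011] -0.55 [534.  85.]
0.62 [-0.064  0.016] -0.62 [523.  90.]
0.69 [-0.074  0.021] -0.69 [513.  95.]
0.76 [-0.084  0.027] -0.76 [503. 101.]
0.83 [-0.094  0.033] -0.83 [493. 107.]
0.9 [-0.103  0.04 ] -0.9 [484. 114.]
0.97 [-0.112  0.048] -0.97 [475. 122.]
1.04 [-0.12   0.057] -1.04 [467. 131.]
1.11 [-0.127  0.066] -1.11 [460. 140.]
1.18 [-0.134  0.075] -1.18 [453. 149.]
1.25 [-0.14   0.085] -1.25 [447. 159.]
1.32 [-0.146  0.095] -1.32 [441. 170.]
1.39 [-0.151  0.106] -1.39 [436. 180.]
1.46 [-0.155  0.117] -1.46 [432. 191.]
1.53 [-0.158  0.128] -1.53 [429. 202.]
1.6 [-0.16  0.14] -1.6 [427. 214.]
```

Joint 6 leaves no room to turn with the door, so I keep the yaw fixed and push with the finger's leading corner at a 150 mm radius.

```bash
python3 - <<'E'
import numpy as np
from cell import r
p=r.observe()["ee_pos"]; print(p)
for q in np.arange(.25,1.62,.05):
    f=-np.pi/2+.045-q; d=np.array([np.cos(f),np.sin(f)]); n=np.array([-d[1],d[0]])
    t=np.array([591.5,242])+150*d+16*n+[9.5,-21]
    print(round(q,2),np.round((t-p[:2])/1000,3),t.round())
E
```

```text
[587.00993489  74.06358904 175.82150231]
0.25 [-0.001 -0.003] [586.  71.]
0.3 [-0.008 -0.002] [579.  72.]
0.35 [-0.016 -0.001] [571.  73.]
0.4 [-0.023  0.001] [564.  75.]
0.45 [-0.03   0.003] [557.  77.]
0.5 [-0.038  0.005] [549.  79.]
0.55 [-0.045  0.008] [542.  82.]
0.6 [-0.051  0.011] [536.  85.]
0.65 [-0.058  0.014] [529.  89.]
0.7 [-0.065  0.018] [522.  92.]
0.75 [-0.071  0.022] [516.  96.]
0.8 [-0.077  0.027] [510. 101.]
0.85 [-0.083  0.031] [504. 106.]
0.9 [-0.089  0.036] [498. 110.]
0.95 [-0.094  0.042] [493. 116.]
1.0 [-0.099  0.047] [488. 121.]
1.05 [-0.104  0.053] [483. 127.]
1.1 [-0.109  0.059] [478. 133.]
1.15 [-0.113  0.065] [474. 139.]
1.2 [-0.117  0.072] [470. 146.]
1.25 [-0.12   0.078] [467. 152.]
1.3 [-0.124  0.085] [463. 159.]
1.35 [-0.127  0.092] [460. 166.]
1.4 [-0.129  0.099] [458. 173.]
1.45 [-0.131  0.106] [456. 180.]
1.5 [-0.133  0.114] [454. 188.]
1.55 [-0.135  0.121] [452. 195.]
1.6 [-0.136  0.129] [451. 203.]
```

```bash
python3 -m jog '[{"x":-0.008,"y":-0.002,"z":0.0,"yaw":0.0,"claw":1},{"x":-0.016,"y":-0.001,"z":0.0,"yaw":0.0,"claw":1},{"x":-0.023,"y":0.001,"z":0.0,"yaw":0.0,"claw":1},{"x":-0.03,"y":0.003,"z":0.0,"yaw":0.0,"claw":1},{"x":-0.038,"y":0.005,"z":0.0,"yaw":0.0,"claw":1},{"x":-0.045,"y":0.008,"z":0.0,"yaw":0.0,"claw":1},{"x":-0.051,"y":0.011,"z":0.0,"yaw":0.0,"claw":1},{"x":-0.058,"y":0.014,"z":0.0,"yaw":0.0,"claw":1},{"x":-0.065,"y":0.018,"z":0.0,"yaw":0.0,"claw":1},{"x":-0.071,"y":0.022,"z":0.0,"yaw":0.0,"claw":1}]'
```

```text
time: 7.95
ee_pos: [515.4, 96.4, 175.9]
tool_rot: [-0.024, 1.0, 0.001, -0.0]
wrist_force: [0.3, -0.5, 0.0]
grip_width: 0.003
```

```bash
python3 -m jog '[{"x":-0.006,"y":0.005,"z":0.0,"yaw":0.0,"claw":1},{"x":-0.012,"y":0.009,"z":0.0,"yaw":0.0,"claw":1},{"x":-0.018,"y":0.014,"z":0.0,"yaw":0.0,"claw":1},{"x":-0.023,"y":0.02,"z":0.0,"yaw":0.0,"claw":1},{"x":-0.028,"y":0.025,"z":0.0,"yaw":0.0,"claw":1},{"x":-0.033,"y":0.031,"z":0.0,"yaw":0.0,"claw":1},{"x":-0.038,"y":0.037,"z":0.0,"yaw":0.0,"claw":1},{"x":-0.042,"y":0.043,"z":0.0,"yaw":0.0,"claw":1},{"x":-0.042,"y":0.043,"z":0.0,"yaw":0.0,"claw":1}]'
python3 - <<'E'
from cell import r,imaging
import cv2
im=imaging.read_camera("top"); cv2.imwrite("pics/t3.png",cv2.resize(im[120:320,100:350],None,fx=3,fy=3,interpolation=cv2.INTER_CUBIC)[:,:,::-1])
E
```

```text
time: 8.85
ee_pos: [473.1, 140.2, 175.9]
tool_rot: [-0.024, 1.0, 0.001, -0.0]
wrist_force: [0.2, -0.0, -0.6]
grip_width: 0.007
```

View pics/t3.png

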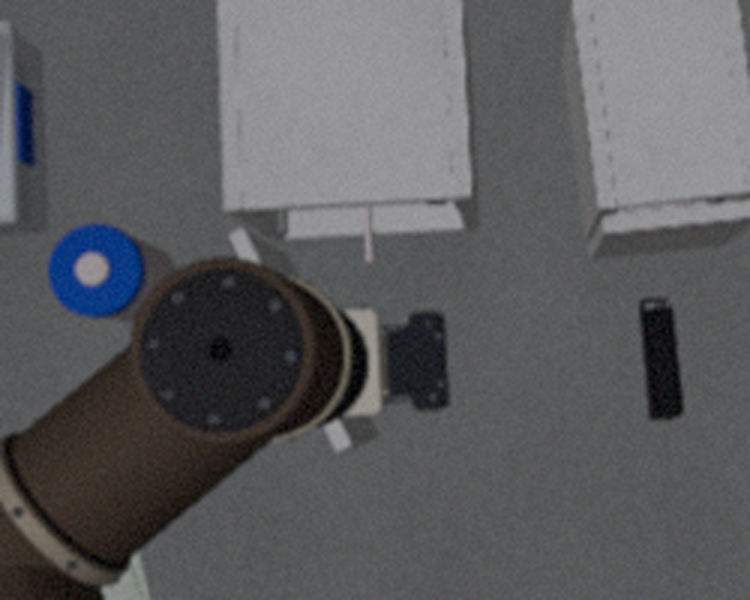

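The door has swung to about 1.1 rad, from (243,245) to (340,440). The tub and stapler are undisturbed. I push on to about 1.55.

```bash
python3 -m jog '[{"x":-0.004,"y":0.006,"z":0.0,"yaw":0.0,"claw":1},{"x":-0.008,"y":0.013,"z":0.0,"yaw":0.0,"claw":1},{"x":-0.011,"y":0.02,"z":0.0,"yaw":0.0,"claw":1},{"x":-0.014,"y":0.027,"z":0.0,"yaw":0.0,"claw":1},{"x":-0.016,"y":0.034,"z":0.0,"yaw":0.0,"claw":1},{"x":-0.018,"y":0.041,"z":0.0,"yaw":0.0,"claw":1},{"x":-0.02,"y":0.048,"z":0.0,"yaw":0.0,"claw":1},{"x":-0.022,"y":0.053,"z":0.0,"yaw":0.0,"claw":1},{"x":-0.022,"y":0.057,"z":0.0,"yaw":0.0,"claw":1},{"x":-0.022,"y":0.057,"z":0.0,"yaw":0.0,"claw":1}]'
python3 -m jog '[{"x":0.0,"y":-0.02,"z":0.0,"yaw":0.0,"claw":1},{"x":0.0,"y":-0.06,"z":0.0,"yaw":0.0,"claw":1},{"x":0.0,"y":-0.1,"z":0.0,"yaw":0.0,"claw":1},{"x":0.0,"y":-0.14,"z":0.0,"yaw":0.0,"claw":1},{"x":0.0,"y":-0.18,"z":0.0,"yaw":0.0,"claw":1},{"x":0.0,"y":-0.22,"z":0.04,"yaw":0.0,"claw":1},{"x":0.0,"y":-0.24,"z":0.07,"yaw":0.0,"claw":1},{"x":0.0,"y":-0.24,"z":0.08,"yaw":0.0,"claw":1},{"x":0.0,"y":-0.24,"z":0.08,"yaw":0.0,"claw":1}]'
python3 - <<'E'
from cell import r,imaging
import cv2
im=imaging.read_camera("top"); cv2.imwrite("pics/t4.png",cv2.resize(im,(800,600),interpolation=cv2.INTER_CUBIC)[:,:,::-1])
E
```

```text
time: 9.9
ee_pos: [451.3, 197.5, 175.9]
tool_rot: [-0.025, 1.0, 0.001, -0.0]
wrist_force: [0.9, -0.4, -0.4]
grip_width: 0.004
time: 10.8
ee_pos: [452.3, -43.0, 257.6]
tool_rot: [-0.024, 1.0, 0.001, 0.001]
wrist_force: [0.3, 0.5, -0.2]
grip_width: 0.007
```

View pics/t4.png

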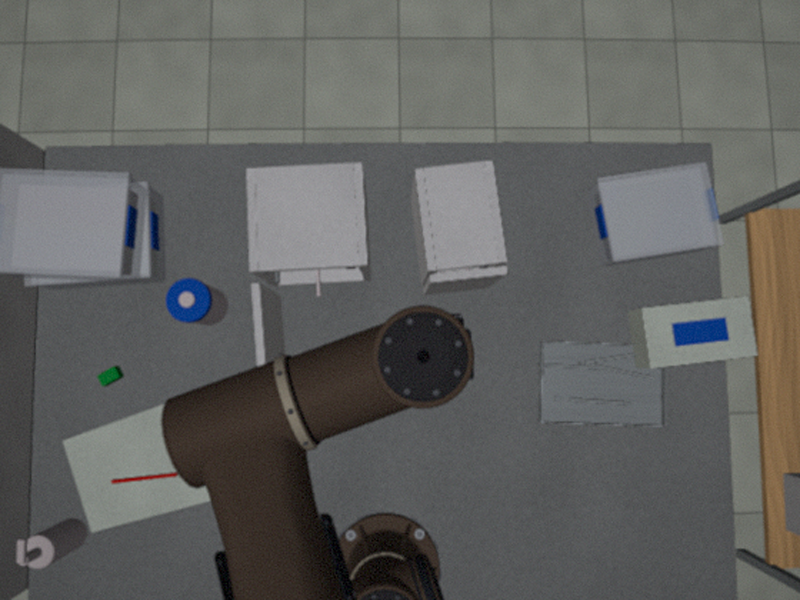

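The door stands about square, its top edge running from (252,284) to (257,362). The narrow cupboard is shut, and the tub (188,300), tray and mirror are unmoved. The stapler is hidden under the wrist. I'll work out the angle and hand in.

```bash
python3 - <<'E'
from h import *
a,b=full("top",(252,284),220),full("top",(257,362),220); d=b-a
q=-np.pi/2+.045-np.arctan2(d[1],d[0]); q%=2*np.pi; print(a[:2],b[:2],"angle",q)
from cell import r,workorder
s=r.observe(); print(abs(s["joint_velocities"]).max(),s["wrist_force"])
if 1.38<q<1.7: print(workorder.hand_in())
E
```

```text
[589.15456309 240.3388948 ] [445.06076869 229.52954115] angle 1.5409204749387198
0.03531452791419058 [-0.36422912  1.21724235 -0.8768752 ]
the job is handed in; nothing more can be done
None
```

The wide cupboard's door is open and standing at about 1.54 rad (88°), and the job was handed in at about 11 s of the 48 s allowed.

- **Release:** with the fingers shut, I pressed the wide door in about 4.5 mm near its free edge, at about 5 N. I then drew back quickly, and the top camera showed it ajar at roughly 0.3 rad with no finger on it.
- **Opening:** I put the fingertip behind the door around its free edge. I pushed it round at a radius of about 150 mm, without gripping, then withdrew to the side and upward.
- **Last checks:** the 1.54 rad angle was measured from the final top picture. The wrist force read about 1.5 N with the arm clear of everything. The narrow cupboard looked shut, and the tub and tray looked where they started.
- **Not fully checked:** the stapler was hidden under the wrist in the final picture. It looked undisturbed in the one before, and the retreat kept the fingers at least 175 mm above the bench. I judged the mirror only by the tray looking unchanged in the top view.
- **Refused call:** one move was rejected because its rows left out "yaw". It moved nothing, and I sent it again with every key.

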